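# Find the loose terminal bolt and hold its cover open

## Task

One of the three bolts of the black terminal block is loose. Leaving the covers shut, tap down on the bolt heads until you find the one that gives and push it down as far as it goes; then lift the cover of that bolt by its tab, clearly more than half-way toward upright, and finish while still holding it there so that I can get a spanner onto the bolt. Keep the other two covers shut and do not push aside the tools and tape lying round the block.

Things in the scene. Friction and masses are not known exactly. Their poses are not given: they have to be found in the camera images.
- block: black terminal block fixed to the bench, 66 mm deep (x) by 276 mm long (y, with ears) by 45 mm high, brass tags 26 mm out behind; origin at the centre of its underside, x toward its hinges (away from the robot at yaw 0). Stations a, b, c at y = +75, 0, -75 mm: a steel hex bolt whose head stands out through the 30 mm window of a flat grey hinged cover. One bolt is loose, each time another; it looks no different
- bolt_a_top (a point): centre of the top face of bolt a, the left one (+y end of the block): steel hex head 18 mm wide, its top 63 mm above the bench and 13 mm above its cover before it is pressed
- bolt_a (a joint): how far bolt a has been pressed down, m. A tight bolt gives less than 1.5 mm and stops hard; the loose one sinks 7 mm against a steady drag of about 2 N, then stops hard, and stays down
- cover_a_tab (a point): grip point of the pull tab of cover a: a straight bar 10 mm thick (block y) and 14 mm high that sticks out 33 mm from the cover's front edge, over free space in front of the block; the point lies 12 mm from its end, at mid-height, 48 mm above the bench when shut; its frame turns with the cover (same as the block's when shut). The tab can be pinched from above across its thickness and turns between the fingers as the cover rises
- cover_a_hinge (a point): middle of the hinge axis of cover a, along block y, 88 mm behind the tab's grip point
- cover_a (a joint): opening angle of cover a, rad: 0 shut flat, 1.35 the stop; the tab swings up and back. A light spring and its weight (50 g) shut it when let go; under 1 N at the tab holds it
- bolt_b_top (a point): centre of the top face of bolt b, the middle one: steel hex head 18 mm wide, its top 63 mm above the bench and 13 mm above its cover before it is pressed
- bolt_b (a joint): how far bolt b has been pressed down, m. A tight bolt gives less than 1.5 mm and stops hard; the loose one sinks 7 mm against a steady drag of about 2 N, then stops hard, and stays down
- cover_b_tab (a point): grip point of the pull tab of cover b: a straight bar 10 mm thick (block y) and 14 mm high that sticks out 33 mm from the cover's front edge, over free space in front of the block; the point lies 12 mm from its end, at mid-height, 48 mm above the bench when shut; its frame turns with the cover (same as the block's when shut). The tab can be pinched from above across its thickness and turns between the fingers as the cover rises
- cover_b_hinge (a point): middle of the hinge axis of cover b, along block y, 88 mm behind the tab's grip point
- cover_b (a joint): opening angle of cover b, rad: 0 shut flat, 1.35 the stop; the tab swings up and back. A light spring and its weight (50 g) shut it when let go; under 1 N at the tab holds it
- bolt_c_top (a point): centre of the top face of bolt c, the right one (-y end): steel hex head 18 mm wide, its top 63 mm above the bench and 13 mm above its cover before it is pressed
- bolt_c (a joint): how far bolt c has been pressed down, m. A tight bolt gives less than 1.5 mm and stops hard; the loose one sinks 7 mm against a steady drag of about 2 N, then stops hard, and stays down
- cover_c_tab (a point): grip point of the pull tab of cover c: a straight bar 10 mm thick (block y) and 14 mm high that sticks out 33 mm from the cover's front edge, over free space in front of the block; the point lies 12 mm from its end, at mid-height, 48 mm above the bench when shut; its frame turns with the cover (same as the block's when shut). The tab can be pinched from above across its thickness and turns between the fingers as the cover rises
- cover_c_hinge (a point): middle of the hinge axis of cover c, along block y, 88 mm behind the tab's grip point
- cover_c (a joint): opening angle of cover c, rad: 0 shut flat, 1.35 the stop; the tab swings up and back. A light spring and its weight (50 g) shut it when let go; under 1 N at the tab holds it
- driver_red: screwdriver with a red handle, 19x163x21 mm, loose on the bench, a bystander; origin at the centre of its underside
- tape_1: black roll of tape lying flat, 62x59x19 mm, loose, a bystander; origin at the centre of its underside
- pry_tool: scraper with an orange handle and a short steel blade, 18x146x14 mm, loose, a bystander; origin at the centre of its underside

How it is judged:
By the outcome, as a careful person would: the job done as asked, in the order asked, and still so for the second after the job is handed in, while the arm keeps its last pose, push and grip.
It also fails if it takes over 48 s, if anything falls off the work surface, if the arm or the gripper's body presses on something with over 40 N, if the wrist force passes 120 N, or if a joint passes its speed limit or range.

## Robot

A 6-joint arm with a two-finger parallel gripper is mounted at the origin on a cart in front of the work surface, level with it; the furniture and walls round the work are solid. World frame = base frame: x ahead of the robot, y to its left, z up, the work surface at z = 0. Lengths are in m, angles in rad, forces in N, time in s.
With the tool pointing down it reaches from about 0.3 to 0.875 m from the base axis. Payload 6.4 kg.
Tool frame: the origin (TCP) lies at the very end of the fingers, on their centre line; the grasp point (between the pads) lies 19 mm behind it; z points along the fingers, x is the direction in which the jaws open and shut, and the axes are right-handed (so a half turn about z gives the same grasp; the last joint's range is limited). The gripper opens to 85 mm and grips with 20 to 120 N. Pads are 22 mm wide; open, the fingers measure 114 mm over their backs; the gripper's body (76 mm by 85 mm) begins 54 mm behind the grasp point. The pads swing forward as they close: fully open they stand 13 mm farther back than shut.
Start: joints at [-1.522, 0.181, 1.607, -0, 1.354, -0.206], TCP at [0.145, -0.556, 0.231] pointing down, gripper open.
Joint ranges: [-2.99, 2.99], [-0.89, 2.07], [0.3, 2.58], [-1.14, 4.28], [0, 2.63], [-3.12, 3.12]. Speed limits (rad/s): [2.57, 2.57, 3.01, 3.14, 3.14, 3.14].

## Interface

Orientations are given as a 3x3 rotation matrix whose columns are the frame's x, y, z axes.
In Python, from bench import arm gives the robot as it stands.
- The arm moves only by the tool play_rows, never from a script. Its argument "steps" is a list of rows, each a list of 2 entries, a list of its own where there are three numbers: the shift along the tool's x, y, z in mm, then the turn, a rotation vector about the tool's x, y, z in rad. A call has exactly 5 rows; each row shifts and turns the pose as measured when the row begins, along the tool's axes as they then stand; what a row does not reach is not made up. A row lasts 1/10 s, in which the tool goes at most 50 mm and 8.59 degrees, less where a joint would pass 70% of its speed; a pose out of reach is approached as far as the arm can. A call is refused whole if a number of a shift passes 50 or a number of a turn 0.15, either way. A call with a gripper value outside its range is refused whole. "gripper" is the opening, from -1 (shut) to 1 (fully open), set as the call begins (left out, the last holds). The fingers move at their own pace and stop on an object; the grip force is fixed at half the most. Time passes only in rows, so rows that do not move let the fingers close, or fill a call up. It gives the time, the measured TCP pose, the force and the opening at its end, in the units of the state.
- arm.sense(): the state, without advancing time (a new reading comes with each control period).
- arm.camera(name): name is "scene" or "side" or "wrist"; returns a dict with "image" (480x640x3 uint8, red, green, blue), "fx", "fy", "cx", "cy" (pixels), "R" (3x3) and "t" (3): a world point X has camera coordinates R X + t. Camera axes: x right, y down, z forward; pixel columns grow to the right and rows downward; lengths in m; the calibration is good to about 2 mm. A picture is of the moment at which its call begins. There is no depth.
- arm.job_done(): hands the job in, once; it reports no verdict.
Trained networks look in a picture, given as the dict that the camera call returned (one of the last four; its "shot" number tells which), for a name from the list of things; names that differ only in an ending like _2 or _b are one class to them, and where a whole thing is asked for, a point or a joint stands for the part that bears it (a point fixed in the world has none). Each returns a list of dicts, best first, with "score" (0 to 1); they miss things now and then, are a little off and sometimes report something else, mostly with a low value. They report only what shows in the picture. A call takes as long as a camera call.
- arm.find_in(target, picture): "bbox" ([left, top, right, bottom] in pixels, round what is visible of it).
The state is a dict: "t": time; "joints": joint angles; "joint_vel": joint speeds; "joint_torque": joint torques, N m; "tool_pos": TCP position; "eef_rot": TCP orientation; "wrist_force": force on the tool from outside, world axes, zero at the start; "torque": the same for the moment, N m; "width": finger opening in m.
Only numpy, scipy, OpenCV 4.12 (cv2) and the standard library are available. Lean on these libraries where they do the work, as an engineer would, in place of code of your own. Each camera call takes 0.05 s, during which the arm holds its last target.

## Working session

There is one attempt and no reset: what is moved stays moved. The work goes in short steps, Python scripts to look and compute and a tool call to move; the robot and the scene stay as the last step left them, time stands still between calls to the robot, and variables do not carry over. Pictures are saved under pics/ and viewed, and the job is handed in when it is done.

Besides the shell and the picture viewer there is one more tool, called as a command line: name --argument value ..., lists and objects as JSON in quotes. play_rows: Moves the arm, as the interface text tells. Its arguments: {"type":"object","properties":{"steps":{"type":"array","items":{"type":"array"}},"gripper":{"type":"number"}},"required":["steps"]}

```bash
ls; mkdir -p pics; cat > look.py <<'E'
import cv2,json,sys,pickle
from bench import arm
def shot(name,tag):
    p=arm.camera(name); cv2.imwrite(f'pics/{tag}.png',cv2.cvtColor(p['image'],cv2.COLOR_RGB2BGR))
    pickle.dump(p,open(f'pics/{tag}.pkl','wb')); return p
E
python3 - <<'E'
from look import *
for n in ['scene','side']:
    p=shot(n,n+'0')
    print(n,p['fx'],p['cx'],p['cy'],p['R'],p['t'])
    for t in ['bolt_a_top','cover_a_tab','block','driver_red','tape_1','pry_tool']:
        print(t,[(d['bbox'],d['score']) for d in arm.find_in(t,p)][:5])
s=arm.sense();print(s)
E
```

```text
pics
scene 615.3174691915065 320.26539404700276 234.96239631412993 [[-0.77198058 -0.63563707 -0.00339064]
 [-0.4111935   0.50344762 -0.75990815]
 [ 0.4847328  -0.58524013 -0.65002162]] [0.3929537  0.25940904 0.70006739]
bolt_a_top [([255.9, 242.6, 274.8, 255.4], 0.77)]
cover_a_tab [([237.4, 234.0, 307.2, 274.7], 0.72), ([257.1, 244.8, 276.1, 258.9], 0.25)]
block [([224.2, 182.7, 359.8, 307.6], 0.97)]
driver_red [([344.7, 239.4, 419.8, 281.8], 0.69)]
tape_1 [([306.4, 299.6, 351.4, 343.9], 0.97)]
pry_tool [([323.5, 177.3, 391.4, 214.1], 0.69)]
side 622.6089235419556 305.95102790046866 240.66303317521465 [[ 0.97421359 -0.22528791  0.01237898]
 [-0.12814663 -0.59763383 -0.7914621 ]
 [ 0.18570494  0.76946681 -0.61109288]] [-0.48218703  0.1248034   0.8268265 ]
bolt_a_top [([295.0, 205.0, 411.7, 351.9], 0.72), ([331.5, 213.2, 347.3, 229.8], 0.68)]
cover_a_tab [([294.7, 211.0, 366.3, 237.7], 0.69), ([305.8, 243.0, 383.0, 273.8], 0.19)]
block [([293.7, 205.2, 411.1, 350.5], 0.62)]
driver_red [([269.2, 275.9, 287.1, 370.1], 0.93)]
tape_1 [([230.6, 231.6, 272.2, 271.1], 0.84)]
pry_tool [([344.6
[... 175 characters left out ...]
35379790e+00, -2.06321831e-01]), 'joint_vel': array([ 2.55437110e-04, -5.00483598e-04, -4.29976186e-04,  8.69324215e-05,
       -1.08498778e-03, -2.01334791e-04]), 'joint_torque': array([ 1.14586281e-03, -4.44710898e+01, -3.51615894e+01, -2.99145609e-05,
        8.15777239e-04, -2.29280190e-06]), 'tool_pos': array([ 0.14494687, -0.55646197,  0.23131698]), 'eef_rot': array([[ 2.52067771e-01, -9.67709584e-01,  6.08028361e-06],
       [-9.67709583e-01, -2.52067771e-01, -4.87565373e-05],
       [ 4.87148120e-05,  6.40600295e-06, -9.99999999e-01]]), 'wrist_force': array([ 0.37105697, -0.74724245, -0.96373306]), 'torque': array([ 0.01245397, -0.0054717 ,  0.03789262]), 'width': 0.0851695775023099}
```

View pics/scene0.png

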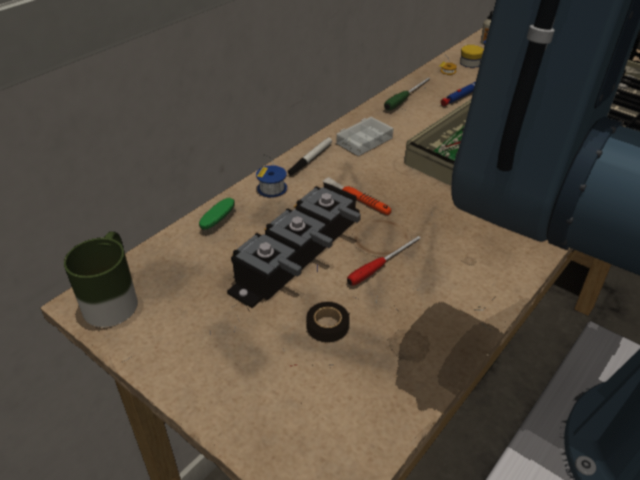

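View pics/side0.png

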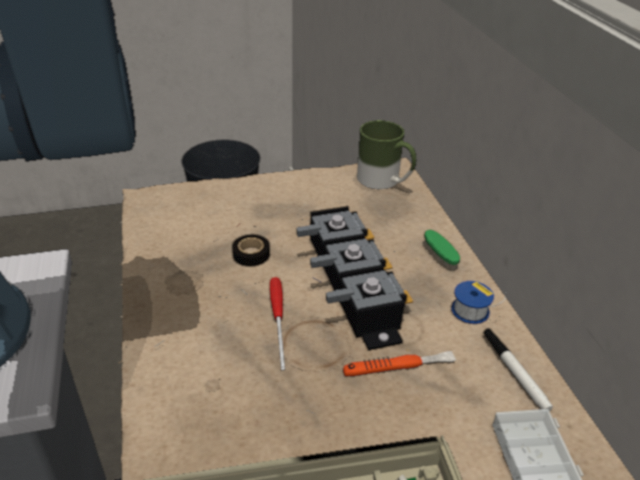

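```bash
python3 - <<'E'
import cv2
a=cv2.imread('pics/scene0.png')[165:325,210:370];b=cv2.imread('pics/side0.png')[190:370,260:440]
cv2.imwrite('pics/z1.png',cv2.resize(a,None,fx=3.7,fy=3.7,interpolation=2))
cv2.imwrite('pics/z2.png',cv2.resize(b,None,fx=3.3,fy=3.3,interpolation=2))
E
```

```text
(no output)
```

View pics/z1.png

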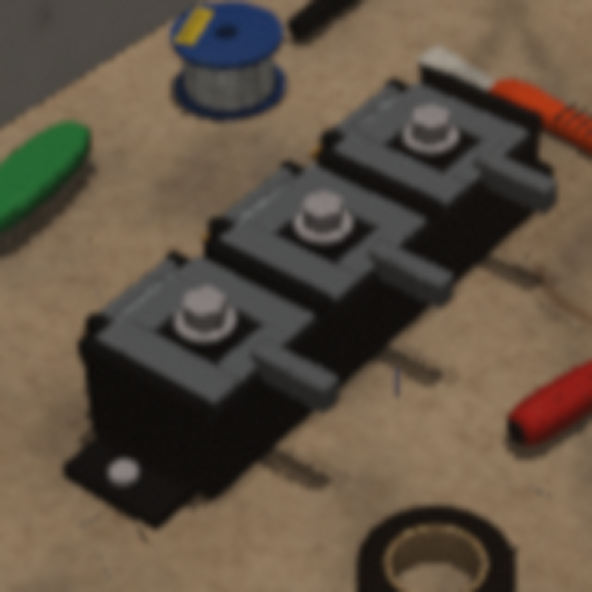

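View pics/z2.png

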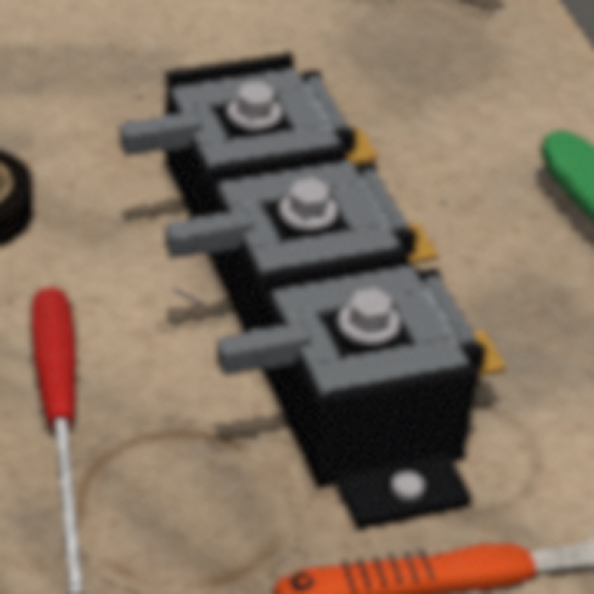

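```bash
cat > geo.py <<'E'
import numpy as np,pickle
def proj(p,X):
    c=p['R']@np.asarray(X)+p['t']; return np.array([p['fx']*c[0]/c[2]+p['cx'],p['fy']*c[1]/c[2]+p['cy']])
def tri(obs):
    A=[];b=[]
    for p,(u,v) in obs:
        R,t=p['R'],p['t'];x=(u-p['cx'])/p['fx'];y=(v-p['cy'])/p['fy']
        A+=[x*R[2]-R[0],y*R[2]-R[1]];b+=[t[0]-x*t[2],t[1]-y*t[2]]
    X=np.linalg.lstsq(np.array(A),np.array(b),rcond=None)[0]
    return X,[np.round(proj(p,X)-o,1) for p,o in obs]
def atz(p,uv,z):
    R,t=p['R'],p['t'];d=R.T@np.array([(uv[0]-p['cx'])/p['fx'],(uv[1]-p['cy'])/p['fy'],1]);c=-R.T@t
    return c+d*(z-c[2])/d[2]
E
python3 - <<'E'
from geo import *
np.set_printoptions(precision=4,suppress=True)
S=pickle.load(open('pics/scene0.pkl','rb'));D=pickle.load(open('pics/side0.pkl','rb'))
f1=lambda u,v:(210+(u+.5)/3.7-.5,165+(v+.5)/3.7-.5)
f2=lambda u,v:(260+(u+.5)/3.3-.5,190+(v+.5)/3.3-.5)
for n,a,b in [('a',(206,300),(257,92)),('b',(323,206),(309,189)),('c',(432,118),(373,300)),
  ('ta',(325,380),(127,133)),('tb',(441,277),(175,233)),('tc',(545,183),(225,350))]:
    X,r=tri([(S,f1(*a)),(D,f2(*b))]);z=.063 if len(n)==1 else .05
    print(n,X,r,atz(S,f1(*a),z),atz(D,f2(*b),z))
E
```

```text
a [0.5583 0.0653 0.0621] [array([-0.1, -0.1]), array([-0.1,  0. ])] [0.5574 0.066  0.063 ] [0.558  0.0643 0.063 ]
b [ 0.5615 -0.0081  0.0616] [array([-0., -0.]), array([-0.,  0.])] [ 0.5602 -0.0068  0.063 ] [ 0.561  -0.0098  0.063 ]
c [ 0.5656 -0.0836  0.0614] [array([-0.3, -0.3]), array([-0.4,  0.3])] [ 0.5633 -0.0817  0.063 ] [ 0.5657 -0.0847  0.063 ]
ta [0.4979 0.0622 0.0516] [array([0.8, 0.7]), array([ 0.8, -0.6])] [0.5008 0.0607 0.05  ] [0.4968 0.0631 0.05  ]
tb [ 0.5018 -0.0127  0.0518] [array([0.5, 0.4]), array([ 0.5, -0.4])] [ 0.5042 -0.0145  0.05  ] [ 0.5015 -0.0113  0.05  ]
tc [ 0.505  -0.0877  0.0516] [array([0.8, 0.6]), array([ 1. , -0.7])] [ 0.5082 -0.0898  0.05  ] [ 0.5038 -0.0871  0.05  ]
```

play_rows --steps '[[[-20, -30, 0], [0, 0, 0.05]], [[-25, -35, 0], [0, 0, 0.05]], [[-30, -35, 0], [0, 0, 0.05]], [[-32, -33, 0], [0, 0, 0.05]], [[-34, -33, 0], [0, 0, 0.006]]]' --gripper -1

```text
t: 1.2
tool_pos: [0.2896, -0.3923, 0.231]
eef_rot: [[0.03, -1.0, -0.0], [-1.0, -0.03, -0.003], [0.003, 0.0, -1.0]]
wrist_force: [1.4, -0.8, -0.8]
width: 0.0123
```

play_rows --steps '[[[-34, -33, 0], [0, 0, 0]], [[-34, -33, 0], [0, 0, 0]], [[-34, -33, 0], [0, 0, 0]], [[-34, -33, 0], [0, 0, 0]], [[-34, -33, 0], [0, 0, 0]]]'

```text
t: 1.7
tool_pos: [0.4549, -0.2099, 0.2321]
eef_rot: [[0.028, -1.0, 0.003], [-1.0, -0.028, -0.007], [0.007, -0.003, -1.0]]
wrist_force: [0.1, -0.4, 0.6]
width: 0.0
```

play_rows --steps '[[[-34, -32, 0], [0, 0, -0.02]], [[-34, -32, 10], [0, 0, 0]], [[-30, -28, 25], [0, 0, 0]], [[-20, -18, 35], [0, 0, 0]], [[-6, -5, 35], [0, 0, 0]]]'

```text
t: 2.2
tool_pos: [0.5774, -0.0732, 0.132]
eef_rot: [[0.055, -0.998, 0.021], [-0.998, -0.055, -0.013], [0.014, -0.02, -1.0]]
wrist_force: [-0.4, -0.6, -0.1]
width: 0.0001
```

```bash
cat > st.py <<'E'
import numpy as np
from bench import arm
np.set_printoptions(precision=4,suppress=True)
def st():
    s=arm.sense();print(s['t'],s['tool_pos'],s['wrist_force'],s['width']);print(s['eef_rot']);return s
def to(X,yaw=0.05):
    from scipy.spatial.transform import Rotation as Ro
    s=st();R=s['eef_rot'];d=R.T@(np.array(X)-s['tool_pos'])*1000
    x=np.array([np.sin(yaw),-np.cos(yaw),0]);z=np.array([0,0,-1.]);T=np.c_[x,np.cross(z,x),z]
    print('d mm',d,'rotvec',Ro.from_matrix(R.T@T).as_rotvec())
E
python3 - <<'E'
from st import *
to([.5655,-.083,.068])
E
```

```text
2.2 [ 0.5774 -0.0732  0.132 ] [-0.4214 -0.5925 -0.1197] 9.477202213195414e-05
[[ 0.0545 -0.9983  0.0208]
 [-0.9984 -0.0548 -0.0128]
 [ 0.0139 -0.0201 -0.9997]]
d mm [ 8.2737 13.6837 63.8504] rotvec [-0.0202 -0.0138  0.0047]
```

play_rows --steps '[[[6, 10, 15], [-0.02, -0.014, 0.004]], [[2, 3, 15], [0, 0, 0]], [[0, 0, 12], [0, 0, 0]], [[0, 0, 8], [0, 0, 0]], [[0, 0, 0], [0, 0, 0]]]'

```text
t: 2.7
tool_pos: [0.561, -0.0817, 0.0756]
eef_rot: [[0.052, -0.999, -0.01], [-0.999, -0.052, 0.004], [-0.005, 0.01, -1.0]]
wrist_force: [-0.7, -0.2, -0.9]
width: -0.0001
```

```bash
python3 - <<'E'
from st import *
from look import *
to([.5655,-.083,.068])
p=shot('side','s1');q=shot('scene','c1')
a=p['image'][190:370,260:440];b=q['image'][150:310,230:390]
import numpy as np
o=np.hstack([cv2.resize(x,(400,400),interpolation=2) for x in(b,a)])
cv2.imwrite('pics/z3.png',o[:,:,::-1])
E
```

```text
2.7 [ 0.561  -0.0817  0.0756] [-0.6638 -0.1989 -0.8559] -8.6688923177646e-05
[[ 0.0522 -0.9986 -0.0105]
 [-0.9986 -0.0522  0.0042]
 [-0.0047  0.0102 -0.9999]]
d mm [ 1.5964 -4.4665  7.5577] rotvec [0.0102 0.0047 0.0022]
```

View pics/z3.png

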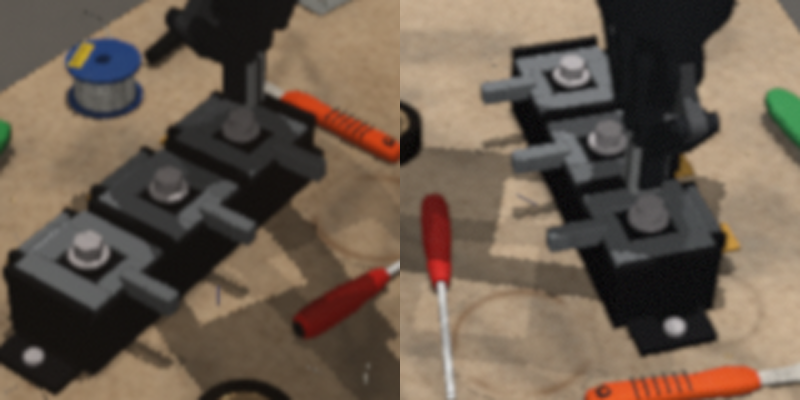

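play_rows --steps '[[[1, -4, 3], [0.01, 0.005, 0.002]], [[0, 0, 3], [0, 0, 0]], [[0, 0, 3], [0, 0, 0]], [[0, 0, 3], [0, 0, 0]], [[0, 0, 3], [0, 0, 0]]]'

```text
t: 3.3
tool_pos: [0.5693, -0.0839, 0.0646]
eef_rot: [[0.05, -0.999, 0.01], [-0.999, -0.05, -0.004], [0.004, -0.009, -1.0]]
wrist_force: [0.1, -0.6, -0.8]
width: -0.0001
```

play_rows --steps '[[[0, 0, 3], [0, 0, 0]], [[0, 0, 3], [0, 0, 0]], [[0, 0, 3], [0, 0, 0]], [[0, 0, 3], [0, 0, 0]], [[0, 0, 3], [0, 0, 0]]]'

```text
t: 3.8
tool_pos: [0.5695, -0.0839, 0.0624]
eef_rot: [[0.053, -0.999, 0.005], [-0.999, -0.053, -0.005], [0.005, -0.005, -1.0]]
wrist_force: [-12.0, 2.4, 25.7]
width: -0.0002
```

play_rows --steps '[[[0, 0, -10], [0, 0, 0]], [[-10, 0, -8], [0, 0, 0]], [[-30, 2, 0], [0, 0, 0]], [[-28, 2, 0], [0, 0, 0]], [[-6, 0, 0], [0, 0, 0]]]'

```text
t: 4.3
tool_pos: [0.5622, -0.0078, 0.0824]
eef_rot: [[0.05, -0.999, 0.008], [-0.999, -0.05, -0.005], [0.006, -0.008, -1.0]]
wrist_force: [-0.0, 1.2, 0.6]
width: 0.0003
```

```bash
python3 - <<'E'
from st import *
to([.561,-.0085,.066])
E
```

```text
4.3 [ 0.5622 -0.0078  0.0824] [-0.0157  1.1873  0.5669] 0.00028035850067726514
[[ 0.0499 -0.9987  0.0083]
 [-0.9987 -0.0499 -0.0054]
 [ 0.0058 -0.0081 -1.    ]]
d mm [ 0.5862  1.3384 16.4214] rotvec [-0.0081 -0.0058 -0.0001]
```

play_rows --steps '[[[0, 1, 6], [-0.006, -0.005, 0]], [[0, 0, 5], [0, 0, 0]], [[0, 0, 3], [0, 0, 0]], [[0, 0, 3], [0, 0, 0]], [[0, 0, 3], [0, 0, 0]]]'

```text
t: 4.8
tool_pos: [0.5616, -0.0082, 0.0622]
eef_rot: [[0.05, -0.999, 0.001], [-0.999, -0.05, -0.0], [0.0, -0.001, -1.0]]
wrist_force: [-15.1, 6.8, 40.7]
width: 0.0002
```

play_rows --steps '[[[0, 0, 3], [0, 0, 0]], [[0, 0, 3], [0, 0, 0]], [[0, 0, 3], [0, 0, 0]], [[0, 0, 3], [0, 0, 0]], [[0, 0, 3], [0, 0, 0]]]'

```text
t: 5.3
tool_pos: [0.5616, -0.0082, 0.0624]
eef_rot: [[0.048, -0.999, -0.004], [-0.999, -0.049, 0.004], [-0.004, 0.004, -1.0]]
wrist_force: [-12.0, 3.5, 28.1]
width: -0.0002
```

play_rows --steps '[[[0, 0, -10], [0, 0, 0]], [[-10, 0, -8], [0, 0, 0]], [[-30, 0, 0], [0, 0, 0]], [[-28, 0, 0], [0, 0, 0]], [[-4, 0, 0], [0, 0, 0]]]'

```text
t: 5.8
tool_pos: [0.5598, 0.0637, 0.083]
eef_rot: [[0.042, -0.999, -0.001], [-0.999, -0.042, 0.003], [-0.003, 0.001, -1.0]]
wrist_force: [-0.4, -0.8, -0.5]
width: -0.0
```

```bash
python3 - <<'E'
from st import *
to([.558,.065,.066])
E
```

```text
5.8 [0.5598 0.0637 0.083 ] [-0.4019 -0.8483 -0.5115] -4.293461701744938e-05
[[ 0.0417 -0.9991 -0.0012]
 [-0.9991 -0.0417  0.0033]
 [-0.0033  0.0011 -1.    ]]
d mm [-1.3473  1.7165 17.0087] rotvec [ 0.0011  0.0033 -0.0083]
```

play_rows --steps '[[[-1, 2, 6], [0, 0.003, -0.008]], [[0, 0, 5], [0, 0, 0]], [[0, 0, 3], [0, 0, 0]], [[0, 0, 3], [0, 0, 0]], [[0, 0, 3], [0, 0, 0]]]'

```text
t: 6.3
tool_pos: [0.5575, 0.0631, 0.0607]
eef_rot: [[0.05, -0.999, -0.002], [-0.999, -0.05, -0.001], [0.0, 0.002, -1.0]]
wrist_force: [-0.0, 1.3, 1.3]
width: 0.0001
```

play_rows --steps '[[[0, 0, 3], [0, 0, 0]], [[0, 0, 3], [0, 0, 0]], [[0, 0, 3], [0, 0, 0]], [[0, 0, 3], [0, 0, 0]], [[0, 0, 3], [0, 0, 0]]]'

```text
t: 6.8
tool_pos: [0.5579, 0.0627, 0.0558]
eef_rot: [[0.049, -0.999, -0.005], [-0.999, -0.049, -0.0], [0.0, 0.005, -1.0]]
wrist_force: [-12.3, 1.4, 26.2]
width: -0.0001
```

play_rows --steps '[[[0, 0, 4], [0, 0, 0]], [[0, 0, 4], [0, 0, 0]], [[0, 0, 4], [0, 0, 0]], [[0, 0, 4], [0, 0, 0]], [[0, 0, 4], [0, 0, 0]]]'

```text
t: 7.3
tool_pos: [0.558, 0.0627, 0.0557]
eef_rot: [[0.053, -0.999, -0.009], [-0.999, -0.053, -0.002], [0.002, 0.009, -1.0]]
wrist_force: [-16.7, 0.3, 35.3]
width: 0.0002
```

play_rows --steps '[[[0, 0, -12], [0, 0, 0]], [[0, 0, -18], [0, 0, 0]], [[-1, 14, -8], [0, 0, 0]], [[-1, 18, 0], [0, 0, 0]], [[0, 14, 0], [0, 0, 0]]]'

```text
t: 7.8
tool_pos: [0.5139, 0.0609, 0.0977]
eef_rot: [[0.052, -0.999, -0.004], [-0.999, -0.052, -0.004], [0.004, 0.004, -1.0]]
wrist_force: [-0.6, 0.4, -0.3]
width: 0.0001
```

play_rows --steps '[[[0, 0, 0], [0, 0, 0]], [[0, 0, 0], [0, 0, 0]], [[0, 0, 0], [0, 0, 0]], [[0, 0, 0], [0, 0, 0]], [[0, 0, 0], [0, 0, 0]]]' --gripper -0.2

```text
t: 8.3
tool_pos: [0.5146, 0.0603, 0.0975]
eef_rot: [[0.051, -0.999, -0.003], [-0.999, -0.051, -0.004], [0.004, 0.004, -1.0]]
wrist_force: [-0.3, -0.4, -1.0]
width: 0.0344
```

```bash
python3 - <<'E'
from st import *
from look import *
to([.510,.063,.033])
p=shot('side','s2');q=shot('wrist','w2')
a=p['image'][150:330,220:400]
import numpy as np
o=np.hstack([cv2.resize(q['image'],(500,375)),cv2.resize(a,(300,375),interpolation=2)])
cv2.imwrite('pics/z4.png',o[:,:,::-1])
E
```

```text
8.3 [0.5146 0.0603 0.0975] [-0.2573 -0.4214 -1.0438] 0.034386769938254284
[[ 0.051  -0.9987 -0.0035]
 [-0.9987 -0.051  -0.0043]
 [ 0.0042  0.0037 -1.    ]]
d mm [-3.2066  4.2372 64.5168] rotvec [ 0.0037 -0.0042  0.001 ]
```

View pics/z4.png

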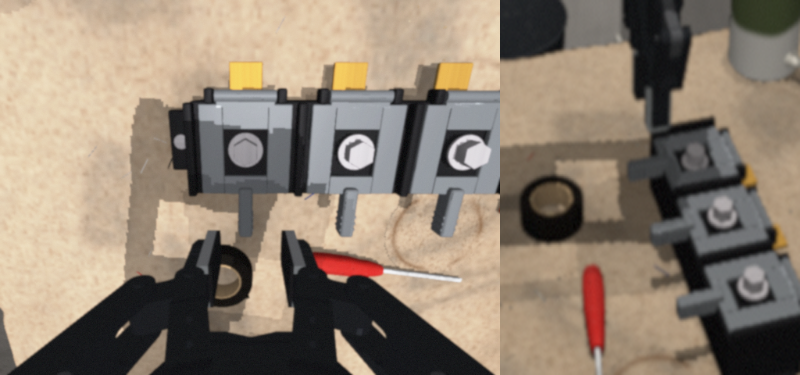

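play_rows --steps '[[[-2, 3, 12], [0.003, -0.004, 0]], [[0, 1, 14], [0, 0, 0]], [[0, 0, 14], [0, 0, 0]], [[0, 0, 10], [0, 0, 0]], [[0, 0, 5], [0, 0, 0]]]'

```text
t: 8.9
tool_pos: [0.5097, 0.0626, 0.0385]
eef_rot: [[0.051, -0.999, 0.0], [-0.999, -0.051, 0.001], [-0.001, -0.0, -1.0]]
wrist_force: [0.8, 0.1, -0.8]
width: 0.0343
```

```bash
python3 - <<'E'
from st import *
from look import *
to([.510,.063,.033])
p=shot('side','s3');q=shot('wrist','w3')
a=p['image'][150:330,220:400]
import numpy as np
o=np.hstack([cv2.resize(q['image'],(500,375)),cv2.resize(a,(300,375),interpolation=2)])
cv2.imwrite('pics/z5.png',o[:,:,::-1])
E
```

```text
8.9 [0.5097 0.0626 0.0385] [ 0.8047  0.059  -0.7997] 0.03429550180744104
[[ 0.0512 -0.9987  0.0001]
 [-0.9987 -0.0512  0.0007]
 [-0.0007 -0.0002 -1.    ]]
d mm [-0.3713 -0.3563  5.4852] rotvec [-0.0002  0.0007  0.0012]
```

View pics/z5.png

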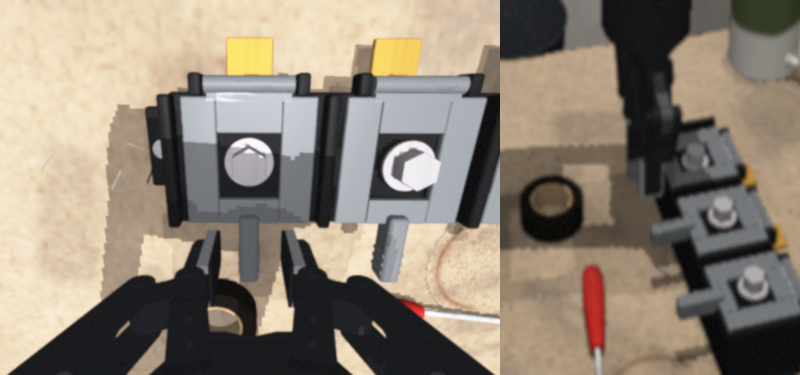

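play_rows --steps '[[[0, 0, 6], [0, 0, 0]], [[0, 0, 1], [0, 0, 0]], [[0, 0, 0], [0, 0, 0]], [[0, 0, 0], [0, 0, 0]], [[0, 0, 0], [0, 0, 0]]]'

```text
t: 9.5
tool_pos: [0.5112, 0.0625, 0.0328]
eef_rot: [[0.051, -0.999, 0.003], [-0.999, -0.051, 0.0], [-0.0, -0.003, -1.0]]
wrist_force: [0.6, 0.4, 0.4]
width: 0.0342
```

play_rows --steps '[[[0, 0, 0], [0, 0, 0]], [[0, 0, 0], [0, 0, 0]], [[0, 0, 0], [0, 0, 0]], [[0, 0, 0], [0, 0, 0]], [[0, 0, 0], [0, 0, 0]]]' --gripper -1

```text
t: 10.0
tool_pos: [0.5115, 0.0638, 0.0335]
eef_rot: [[0.05, -0.999, 0.004], [-0.999, -0.05, 0.003], [-0.002, -0.004, -1.0]]
wrist_force: [0.2, 1.0, -0.8]
width: 0.0085
```

```bash
python3 - <<'E'
from st import *
to([.510,.063,.033])
E
```

```text
10.0 [0.5115 0.0638 0.0335] [ 0.2005  0.9504 -0.7599] 0.008499005596649225
[[ 0.0504 -0.9987  0.0041]
 [-0.9987 -0.0504  0.0026]
 [-0.0024 -0.0042 -1.    ]]
d mm [0.6867 1.5264 0.4862] rotvec [-0.0042  0.0024  0.0004]
```

play_rows --steps '[[[0, 0, -8], [0, 0, 0]], [[0, -1, -8], [0, 0, 0]], [[0, -2, -8], [0, 0, 0]], [[0, -3, -8], [0, 0, 0]], [[0, -4, -8], [0, 0, 0]]]'

```text
t: 10.5
tool_pos: [0.5214, 0.0643, 0.0722]
eef_rot: [[0.049, -0.999, 0.003], [-0.999, -0.049, 0.004], [-0.004, -0.004, -1.0]]
wrist_force: [5.4, 0.5, -9.9]
width: 0.0084
```

```bash
cat > chk.py <<'E'
from st import *
from look import *
import sys
s=st();p=s['tool_pos'];u=np.array([np.cos(.05),np.sin(.05)])
h=np.array([.510,.063])+.088*u
r=(h-p[:2])@u; z=p[2]+.015-.048
print('theta',np.arctan2(z,r),'rad',np.hypot(r,z))
t=sys.argv[1]
p=shot('side','s'+t);q=shot('scene','c'+t)
a=p['image'][150:330,240:420];b=q['image'][150:330,200:380]
o=np.hstack([cv2.resize(x,(400,400),interpolation=2) for x in(b,a)])
cv2.imwrite(f'pics/v{t}.png',o[:,:,::-1])
E
python3 chk.py 4
```

```text
10.5 [0.5214 0.0643 0.0722] [ 5.3537  0.5163 -9.9335] 0.008445885520661873
[[ 0.0491 -0.9988  0.0035]
 [-0.9988 -0.0491  0.0038]
 [-0.0036 -0.0037 -1.    ]]
theta 0.47352908964440865 rad 0.08604507080038365
```

View pics/v4.png

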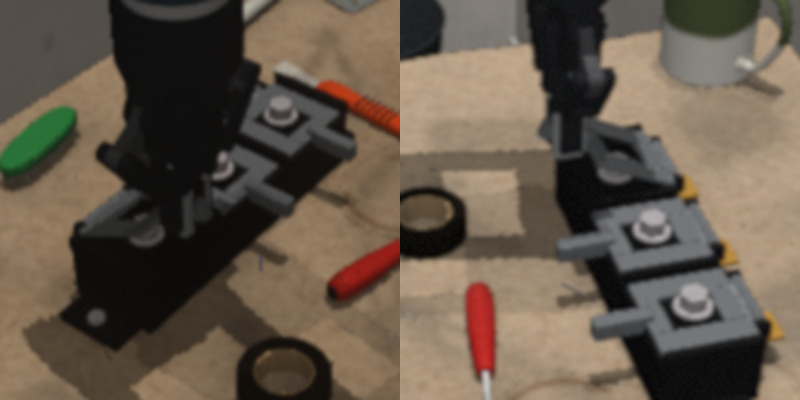

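play_rows --steps '[[[0, -4, -7], [0, 0, 0]], [[0, -5, -7], [0, 0, 0]], [[0, -5, -6], [0, 0, 0]], [[0, -6, -6], [0, 0, 0]], [[0, -6, -5], [0, 0, 0]]]'

```text
t: 11.1
tool_pos: [0.5449, 0.0654, 0.1011]
eef_rot: [[0.049, -0.999, -0.005], [-0.999, -0.049, 0.004], [-0.004, 0.005, -1.0]]
wrist_force: [1.0, -0.5, -13.1]
width: 0.0087
```

```bash
python3 chk.py 5
```

```text
11.1 [0.5449 0.0654 0.1011] [  1.0488  -0.4506 -13.1366] 0.008672615612704342
[[ 0.0491 -0.9988 -0.005 ]
 [-0.9988 -0.0492  0.0037]
 [-0.0039  0.0048 -1.    ]]
theta 0.9087767554697654 rad 0.08628967281442922
```

View pics/v5.png

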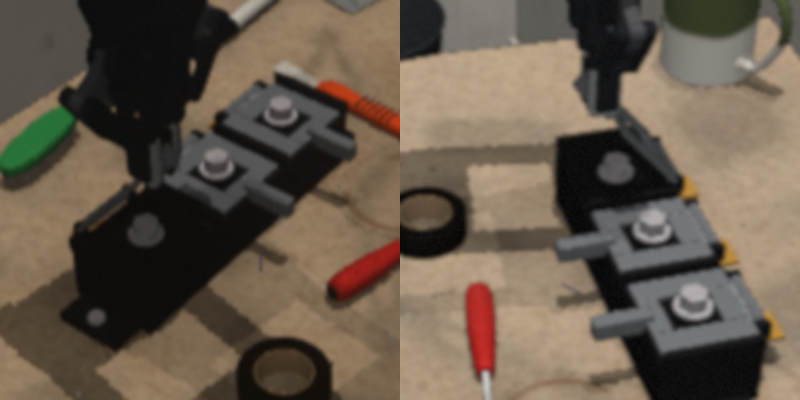

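play_rows --steps '[[[0, -4, -3], [0, 0, 0]], [[0, -4, -3], [0, 0, 0]], [[0, -4, -2], [0, 0, 0]], [[0, -3, -1], [0, 0, 0]], [[0, 0, 0], [0, 0, 0]]]'

```text
t: 11.7
tool_pos: [0.5589, 0.0661, 0.1098]
eef_rot: [[0.05, -0.999, -0.01], [-0.999, -0.05, 0.003], [-0.004, 0.01, -1.0]]
wrist_force: [1.2, -0.0, -11.5]
width: 0.0086
```

```bash
python3 chk.py 6
```

```text
11.7 [0.5589 0.0661 0.1098] [  1.206   -0.0376 -11.5238] 0.008634614505856801
[[ 0.0496 -0.9987 -0.0103]
 [-0.9988 -0.0497  0.0033]
 [-0.0038  0.0102 -0.9999]]
theta 1.1007941592143156 rad 0.08609597822727533
```

View pics/v6.png

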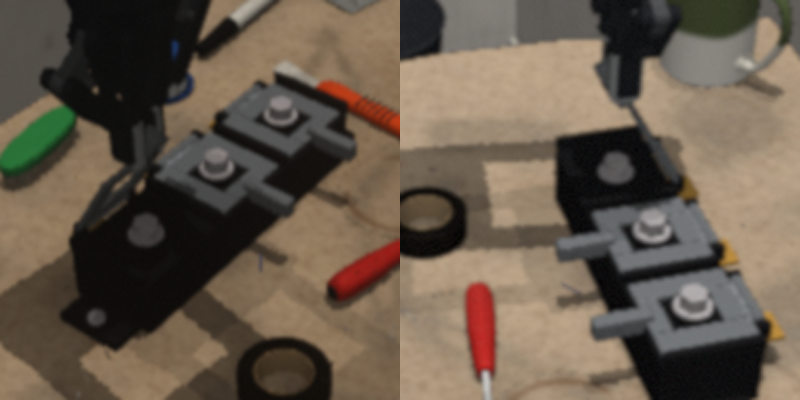

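play_rows --steps '[[[0, 0, 0], [0, 0, 0]], [[0, 0, 0], [0, 0, 0]], [[0, 0, 0], [0, 0, 0]], [[0, 0, 0], [0, 0, 0]], [[0, 0, 0], [0, 0, 0]]]'

```text
t: 12.3
tool_pos: [0.5589, 0.0661, 0.1097]
eef_rot: [[0.05, -0.999, -0.009], [-0.999, -0.05, 0.003], [-0.004, 0.009, -1.0]]
wrist_force: [-0.5, -0.5, -9.5]
width: 0.0086
```

```bash
python3 chk.py 7; python3 - <<'E'
from look import *
from geo import *
np.set_printoptions(precision=4,suppress=True)
P=shot('scene','c8');Q=shot('side','s8')
for p in (P,Q):
    for t in ['bolt_a_top','driver_red','tape_1','pry_tool']:
        print(t,[(d['bbox'],d['score']) for d in arm.find_in(t,p)][:3])
o=np.hstack([cv2.resize(P['image'][220:270,240:290],(400,400),interpolation=2),cv2.resize(Q['image'][200:250,310:360],(400,400),interpolation=2)])
cv2.imwrite('pics/z8.png',o[:,:,::-1])
E
```

```text
12.3 [0.5589 0.0661 0.1097] [-0.5101 -0.4595 -9.5446] 0.008637633023065664
[[ 0.0498 -0.9987 -0.0092]
 [-0.9988 -0.0498  0.0033]
 [-0.0037  0.0091 -1.    ]]
theta 1.1000674177058887 rad 0.0860690186815341
bolt_a_top [([271.8, 207.5, 331.6, 247.3], 0.62), ([255.8, 246.7, 275.2, 258.1], 0.57)]
driver_red [([349.7, 238.0, 418.1, 281.2], 0.61), ([288.8, 218.6, 306.8, 228.1], 0.59)]
tape_1 [([306.7, 301.4, 352.0, 340.6], 0.83)]
pry_tool [([322.8, 176.5, 390.1, 217.3], 0.75), ([290.2, 218.1, 307.7, 229.8], 0.59)]
bolt_a_top [([330.2, 217.0, 344.4, 234.1], 0.62)]
driver_red [([267.2, 274.8, 287.4, 368.5], 0.75)]
tape_1 [([231.5, 232.9, 270.2, 268.0], 0.71), ([327.9, 174.1, 363.0, 230.2], 0.43)]
pry_tool [([345.3, 347.7, 456.0, 376.6], 0.73)]
```

View pics/z8.png

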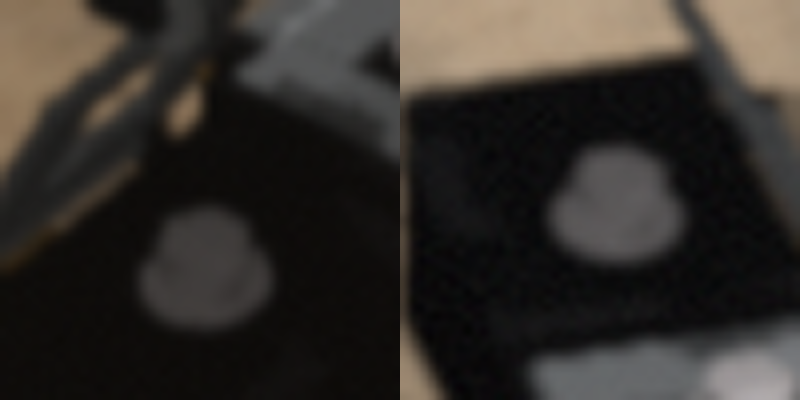

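Bolt a now sits about 4 px lower in both views, so it is still down. The cover is held open and the bystanders are in place, so I'm handing the job in.

```bash
python3 -c "
from bench import arm
print(arm.job_done())"
```

```text
the job is handed in; nothing more can be done
None
```

The loose bolt is a, the left one. It is pushed fully down, and the gripper is holding cover a open at about 1.10 rad. The job is handed in.

- **Finding the bolt:** With the covers shut, I tapped c, then b, then a. Bolts c and b stopped hard about 0.6 mm down, at tool heights of 62.4 mm under 26–28 N (b briefly saw 41 N at the fingertips). Bolt a sank about 7 mm with little resistance, and stopped at 55.7 mm under 35 N.
- **Lifting the cover:** I pinched the tab of cover a from above and raised it along its arc. The 1.10 rad comes from the tool position and the hinge geometry. The stop is at 1.35 rad.
- **Last checks:** The cover did not move over a further half second of holding. In the pictures bolt a is still down and covers b and c are shut. The driver, tape and scraper are where they were, within the detectors' scatter of about 5 px. The clock stood at about 12.5 s of the 48 s allowed.
- **What didn't quite match:**
  - The tap on c landed about 4 mm off centre, though still on the bolt head.
  - The tab measured 8.6 mm between the fingers, not the stated 10 mm.
  - The wrist still shows about 10 N downward while holding, more than the 1 N or less you gave. I put that down to friction in the pinched tab; the hold stayed steady.

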